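# Put the tall sample plaque on display

### The job

Take the tallest of the three printed sample plaques out of the slotted rack, drawing it straight up by its top edge until it is clear of the slots, and put it on display on the small easel. Keep hold of it until its lower edge is down on the easel's ledge, behind the lip, then let go so that it stays there by itself, right way up, roughly centred and leaning against the easel's back. Leave the two short plaques in their slots and do not disturb the other exhibits.

Things in the scene. Friction and masses are not known exactly. Their poses are not given: they have to be found in the camera images.
- rack: black slotted rack, 150 (x) x 124 (y) footprint, fixed to the table. Origin at the centre of its underside. Base 12 thick; three slots run along its y at x = -50, 0 and +50, each 11.5 wide (x) between pairs of fins whose tops are 52 above the table, with end walls 106 apart in y, also 52 high. One plaque stands in each slot on the base, so a plaque must rise 40 to come out
- tall_plaque: the tall plaque: white printed panel 100 wide x 8 thick x 135 high, with three raised discs on each face, standing loosely upright in any one of the three slots (it can lean up to about 0.1 rad there). Origin at the centre of its lower edge; x = its thickness, y = its width, z up to its top edge. Both faces are alike. Weighs about 110 g. Its top stands 147 above the table, 45 above the short ones
- tall_plaque_top (a point): the middle of the tall plaque's top edge, 135 above its origin
- short_plaque_a: one of two short printed sample plaques, white, 100 wide x 8 thick x 90 high, standing in the rack; origin at the centre of its lower edge, x = its thickness, y = its width, z up; weighs about 75 g; must stay in its slot
- short_plaque_b: one of two short printed sample plaques, white, 100 wide x 8 thick x 90 high, standing in the rack; origin at the centre of its lower edge, x = its thickness, y = its width, z up; weighs about 75 g; must stay in its slot
- easel: small black display easel, 120 (x) x 140 (y), 100 high, fixed. Origin at the centre of its underside, x = the open display side, y along the ledge. Its back, 90 wide, 70 high along the slope, leans 0.26 rad, its top towards -x. The ledge, 140 long, is square to the back (it rises 0.26 rad towards +x); 22 of it lies free between the back and a lip 6 thick and 10 high at the front
- easel_seat (a point): point on the top of the easel's ledge, midway along it and midway between back and lip (11 from each along the ledge); axes as the easel's. It stands 38 above the table, 16 towards +x from the easel's origin
- vase: green printed vase, 68 diameter, 110 high; a bystander, loose, origin at the centre of its underside; leave it alone
- tower: slender yellowish printed tower, 44 diameter at the foot, 85 high; a bystander, loose, origin at the centre of its underside; leave it alone
- pawn: orange printed pawn, 36 diameter, 62 high; a bystander, loose, origin at the centre of its underside; leave it alone
- resin_bottle: aluminium resin bottle, 72 diameter, 190 high; a bystander, loose, origin at the centre of its underside; leave it alone
- gear: grey printed gear, 75 diameter, 30 high, lying flat; a bystander, loose, origin at the centre of its underside; leave it alone
- scraper: long-handled scraper, about 280 long, lying flat on the table; a bystander, leave it alone
There are look-alikes about, which are no part of the job. What is shaped like the short_plaque_a but yellow is not meant.

How it is judged:
On the way, in this order (a step that is already met when the one before it is completed fails the run):
1. the tall plaque is held clear above the rack: its lower edge at least 5 mm above the fins (z of tall_plaque in the frame of rack above 0.057 m and contact force between the fingers and tall_plaque above 0.5 N), for 0.1 s.
2. its lower edge is brought down to the easel's ledge (within 15 mm) while it is still held (horizontal distance between tall_plaque and easel_seat below 0.035 m and z of tall_plaque in the frame of easel_seat below 0.015 m and contact force between the fingers and tall_plaque above 0.5 N), for 0.1 s.
At the end, for the whole second after the job is handed in: Tall plaque released, at rest, right way up on the easel: lower edge on the ledge (within 14 mm of the seat across, 25 mm along, -10 to +7 mm high), width within 0.2 rad of the ledge, leaning back 0.15 to 0.52 rad, top 15 mm or more behind the seat. Short plaques upright in their slots (x of tall_plaque in the frame of easel_seat between -0.014 and 0.014 m and y of tall_plaque in the frame of easel_seat between -0.025 and 0.025 m and z of tall_plaque in the frame of easel_seat between -0.01 and 0.007 m and angle between tall_plaque's own z axis and vertical between 0.15 and 0.52 rad and x of tall_plaque_top in the frame of easel_seat below -0.015 m and angle between the y axis of tall_plaque and the y axis of easel, either way round below 0.2 rad and linear speed of tall_plaque below 0.02 m/s and angular speed of tall_plaque below 0.1 rad/s and contact force between tall_plaque and easel above 0.2 N and distance of each of short_plaque_a, short_plaque_b from where it was at the start of the episode below 0.02 m and angle between each of short_plaque_a, short_plaque_b's own z axis and vertical below 0.25 rad); the robot touches nothing.
It fails at once if a short plaque is pulled up, tipped or moved in its slot by more than 20 mm (distance of any of short_plaque_a, short_plaque_b from where it was at the start of the episode above 0.02 m).
It fails at once if one of the other exhibits is moved by more than 30 mm or knocked over (distance of any of vase, tower, pawn, resin_bottle, gear, scraper from where it was at the start of the episode above 0.03 m or angle between any of vase, tower, pawn, resin_bottle, gear, scraper's own z axis and vertical above 0.5 rad).
It also fails if it takes over 48 s, if anything falls off the work surface, if the arm or the gripper's body presses on something with over 40 N, if the wrist force passes 120 N, or if a joint passes its speed limit or range.

### The arm

A 7-joint arm with a two-finger parallel gripper is mounted at the origin on the work surface. World frame = base frame: x ahead of the robot, y to its left, z up, the work surface at z = 0. Lengths are in m, angles in rad, forces in N, time in s.
With the tool pointing down it reaches from about 0.4 to 0.85 m from the base axis. Payload 4.5 kg.
Tool frame: the origin (TCP) lies between the finger pads; the fingertips stand 11 mm ahead of it and the grasp point (between the pads) lies 8 mm behind it (r.tip_reach is the distance from the TCP to the fingertips, in m); x points along the fingers, y is the direction in which the jaws open and shut, and the axes are right-handed (so a half turn about x gives the same grasp; the last joint's range is limited). The gripper opens to 88 mm and grips with 3 to 60 N. Pads are 18 mm wide; open, the fingers measure 123 mm over their backs; the gripper's body (75 mm by 187 mm) begins 45 mm behind the grasp point.
Start: joints at [1.364, 0.689, -0.195, 1.565, 0.157, 0.902, -0.215], TCP at [0.149, -0.607, 0.25] pointing down, gripper open.
Joint ranges: [-3.01, 3.01], [-0.46, 2.08], [-1.47, 1.51], [0.13, 2.56], [-1, 4.14], [0.04, 2.09], [-2.66, 2.66]. Speed limits (rad/s): [2.57, 2.57, 3.14, 3.14, 3.14, 3.14, 3.14].

### API

Orientations are given as a unit quaternion [x, y, z, w].
In Python, from plant import r gives the robot as it stands.
- The arm moves only by the tool drive_tool, never from a script. Its argument "deltas" is a list of rows, each a list of 3 entries, a list of its own where there are three numbers: the turn, a rotation vector about the tool's x, y, z in degrees, then the shift along the tool's x, y, z in cm, then the finger opening in cm, from 0 to 8.81. A call has 1 to 12 rows; each row shifts and turns the commanded pose from where the row before left it, along the tool's axes as they then stand; what a row does not reach is not made up. A row lasts 1/12 s, in which the tool goes at most 41.7 mm and 7.16 degrees, less where a joint would pass 70% of its speed; a pose out of reach is approached as far as the arm can. A call is refused whole if a number of a shift passes 4.17 or a number of a turn 7.16, either way. A call with a gripper value outside its range is refused whole. The fingers move at their own pace and stop on an object; "force" is the grip in N (left out, the last holds). Time passes only in rows, so rows that do not move let the fingers close. It gives the time, the measured TCP pose, the force and the opening at its end, in the units of the state.
- r.get_state(): the state, without advancing time (a new reading comes with each control period).
- r.snapshot(name): name is "scene" or "side" or "wrist"; returns a dict with "color" (480x640x3 uint8, red, green, blue), "fov_y" (degrees; the focal length in pixels is half the picture's height over the tangent of half this angle, whatever the lens; pixels are square), "cx", "cy" (the principal point, pixels), "extrinsics" (4x4, takes a point from world to camera coordinates); the wrist camera has in their place "tool_from_camera" (4x4, takes a point from camera to tool coordinates, whose origin is the TCP and whose axes are the tool frame's). Camera axes: x right, y up, looking along -z (the intrinsics and any distortion apply to the point x, -y, -z); pixel columns grow to the right and rows downward; lengths in m; the calibration is good to about 2 mm. The wrist camera is an equidistant fisheye: a pixel r from the principal point sees the ray r / f radians off the axis. A picture is of the moment at which its call begins: read the wrist's pose just before it. There is no depth.
- r.finish_job(): hands the job in, once; it reports no verdict.
The state is a dict: "clock": time; "q": joint angles; "qd": joint speeds; "joint_torque": joint torques, N m; "tool_pos": TCP position; "eef_rot": TCP orientation; "contact_force": force on the tool from outside, world axes, zero at the start; "moment": the same for the moment, N m; "opening": opening from 0.0 (shut) to 1.0 (fully open).
Only numpy, scipy, OpenCV 4.12 (cv2) and the standard library are available. Lean on these libraries where they do the work, as an engineer would, in place of code of your own. Each camera call takes 0.05 s, during which the arm holds its last target. There are 200 camera calls.

## Working session

There is one attempt and no reset: what is moved stays moved. The work goes in short steps, Python scripts to look and compute and a tool call to move; the robot and the scene stay as the last step left them, time stands still between calls to the robot, and variables do not carry over. Pictures are saved under pics/ and viewed, about 8 in all and at most 12, crops included, and the job is handed in when it is done.

Besides the shell and the picture viewer there is one more tool, called after "Emit:" as a command line: name --argument value ..., lists and objects as JSON in quotes. drive_tool: Moves the arm, as the interface text tells. Its arguments: {"type":"object","properties":{"deltas":{"type":"array","items":{"type":"array"}},"force":{"type":"number"}},"required":["deltas"]}

```bash
mkdir -p pics; cat > h.py <<'E'
import numpy as np, cv2, pickle
from plant import r
from scipy.spatial.transform import Rotation as R
def snap(n,f):
    st=r.get_state(); s=r.snapshot(n); s['st']=st
    cv2.imwrite(f'pics/{f}.png',s['color'][:,:,::-1]); pickle.dump(s,open(f'pics/{f}.pkl','wb')); return s
def load(f): return pickle.load(open(f'pics/{f}.pkl','rb'))
def ray(s,u,v):
    f=240/np.tan(np.radians(s['fov_y'])/2); a=(u-s['cx'])/f; b=(v-s['cy'])/f
    if 'extrinsics' in s:
        T=np.linalg.inv(s['extrinsics']); d=np.array([a,-b,-1])
    else:
        t=np.hypot(a,b); k=np.sin(t)/t if t>1e-9 else 1; d=np.array([a*k,-b*k,-np.cos(t)])
        W=np.eye(4); W[:3,:3]=R.from_quat(s['st']['eef_rot']).as_matrix(); W[:3,3]=s['st']['tool_pos']; T=W@s['tool_from_camera']
    return T[:3,3],T[:3,:3]@d
def atz(s,u,v,z):
    o,d=ray(s,u,v); return o+d*(z-o[2])/d[2]
def proj(s,P):
    T=s['extrinsics'] if 'extrinsics' in s else None
    if T is None:
        W=np.eye(4); W[:3,:3]=R.from_quat(s['st']['eef_rot']).as_matrix(); W[:3,3]=s['st']['tool_pos']; T=np.linalg.inv(W@s['tool_from_camera'])
    p=T[:3,:3]@np.array(P)+T[:3,3]; x,y,z=p[0],-p[1],-p[2]; f=240/np.tan(np.radians(s['fov_y'])/2)
    if 'extrinsics' in s: return np.array([s['cx']+f*x/z,s['cy']+f*y/z])
    rr=np.hypot(x,y); t=np.arctan2(rr,z); return np.array([s['cx']+f*t*x/rr,s['cy']+f*t*y/rr])
E
python3 - <<'E'
from h import *
for n in('scene','side'):
    s=snap(n,n); print(n,s['fov_y'],s['cx'],s['cy'],{k:np.round(s[k],3).tolist() for k in s if k in('extrinsics',)}, np.round(ray(s,320,240),2).tolist())
st=r.get_state(); print(st['tool_pos'],st['eef_rot'],st['clock'],r.tip_reach)
E
```

```text
scene 43.86346962944215 321.42302904586074 232.13550108485964 {'extrinsics': [[0.826, 0.563, 0.017, -0.523], [-0.445, 0.635, 0.631, 0.184], [0.344, -0.529, 0.775, -1.769], [0.0, 0.0, 0.0, 1.0]]} [[1.12, -0.76, 1.26], [-0.34, 0.52, -0.78]]
side 52.740082330324974 319.9109123741338 235.58016327130485 {'extrinsics': [[-0.809, -0.588, -0.001, 0.503], [0.328, -0.452, 0.829, -0.305], [-0.488, 0.67, 0.559, -0.956], [0.0, 0.0, 0.0, 1.0]]} [[0.04, 0.8, 0.79], [0.49, -0.67, -0.57]]
[ 0.1488948  -0.60645993  0.24900854] [-0.70187792 -0.08551867  0.70209029 -0.0843989 ] 0.1 0.011
```

View pics/scene.png

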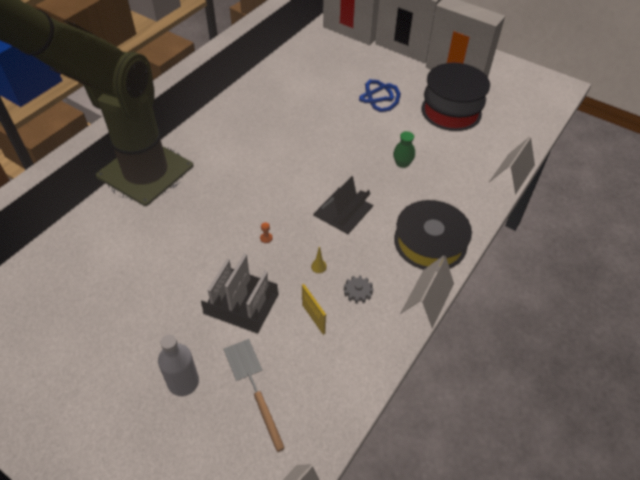

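View pics/side.png

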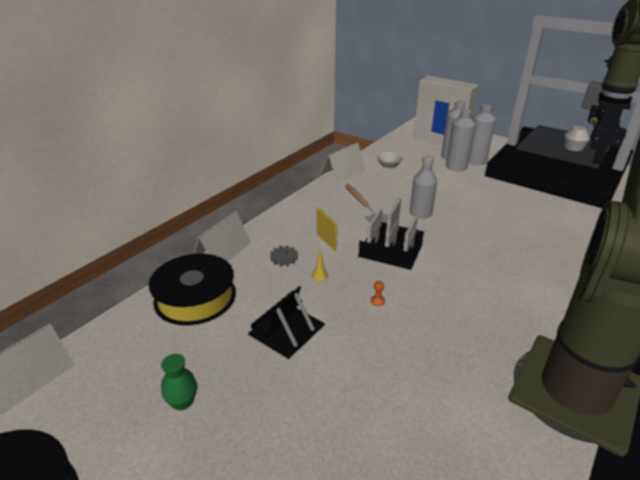

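The middle plaque is the tall one: about (238,283) in scene and (393,222) in side. The easel is at about (343,205) in scene and (288,322) in side. Next I'll view enlarged crops.

```bash
python3 - <<'E'
from h import *
a=load('scene')['color'];b=load('side')['color']
def c(im,u,v): return cv2.resize(im[v:v+75,u:u+100],(400,300),interpolation=cv2.INTER_CUBIC)
def br(x): return np.clip(x.astype(float)**0.7*255**0.3*1.1,0,255).astype(np.uint8)
o=np.vstack([np.hstack([c(a,190,255),c(a,295,165)]),np.hstack([c(b,345,195),c(b,240,282)])])
cv2.imwrite('pics/crops.png',br(o)[:,:,::-1])
E
```

```text
(no output)
```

View pics/crops.png

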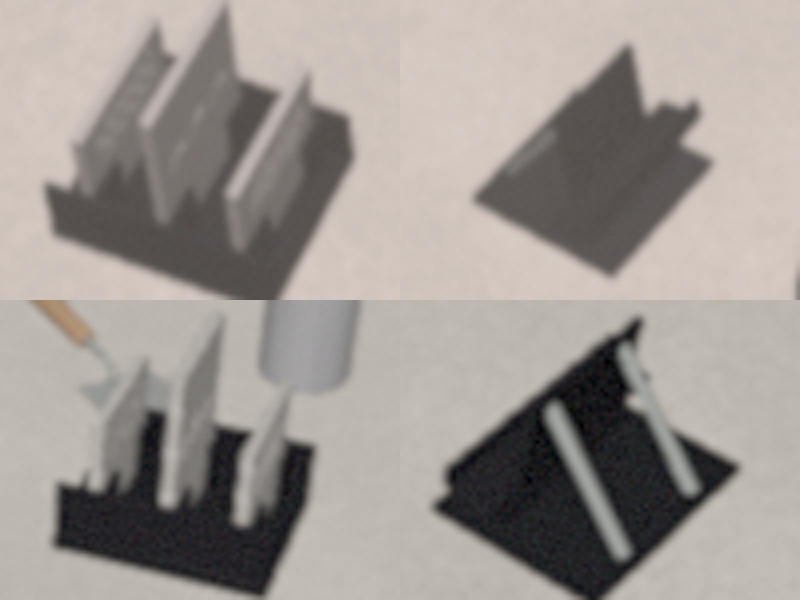

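```bash
python3 - <<'E'
from h import *
a=load('scene');b=load('side'); np.set_printoptions(precision=4,suppress=True)
A=lambda u,v,x,y,z: atz(a,u+x/4,v+y/4,z)
B=lambda u,v,x,y,z: atz(b,u+x/4,v+y/4,z)
p,q=A(190,255,146,124,.147),A(190,255,222,5,.147); print('tall scene',p,q,(p+q)/2,np.linalg.norm(p-q),np.degrees(np.arctan2(*(q-p)[1::-1])))
p,q=B(345,195,178,85,.147),B(345,195,218,16,.147); print('tall side',p,q,(p+q)/2,np.linalg.norm(p-q))
R_=[A(190,255,55,235,0),A(190,255,278,302,0),A(190,255,352,158,0.0)]; print('rack sc',R_,np.linalg.norm(R_[0]-R_[1]),np.linalg.norm(R_[1]-R_[2]),(R_[0]+R_[2])/2)
R_=[B(345,195,57,245,0),B(345,195,265,297,0)]; print('rack side',R_,np.linalg.norm(R_[0]-R_[1]))
for z in(0,.006):
  E=[A(295,165,75,198,z),A(295,165,212,275,z),A(295,165,312,162,z)]; print('easel sc',E,np.linalg.norm(E[0]-E[1]),np.linalg.norm(E[1]-E[2]),(E[0]+E[2])/2)
  E=[B(240,282,35,208,z),B(240,282,195,302,z),B(240,282,338,167,z)]; print('easel sd',E,np.linalg.norm(E[0]-E[1]),np.linalg.norm(E[1]-E[2]),(E[0]+E[2])/2)
E
```

```text
tall scene [ 0.5405 -0.2471  0.147 ] [ 0.5229 -0.1577  0.147 ] [ 0.5317 -0.2024  0.147 ] 0.09117233784501803 101.10517783455813
tall side [ 0.5087 -0.1421  0.147 ] [ 0.5301 -0.2345  0.147 ] [ 0.5194 -0.1883  0.147 ] 0.09490905025956863
rack sc [array([ 0.4709, -0.2745,  0.    ]), array([ 0.6117, -0.2334,  0.    ]), array([ 0.5863, -0.1256,  0.    ])] 0.14666852558838075 0.11078105312994986 [ 0.5286 -0.2001  0.    ]
rack side [array([ 0.5809, -0.1267,  0.    ]), array([ 0.4392, -0.1583,  0.    ])] 0.1452162044672574
easel sc [array([0.5083, 0.1448, 0.    ]), array([0.6245, 0.1415, 0.    ]), array([0.6269, 0.2696, 0.    ])] 0.11619520612229407 0.1280527564629933 [0.5676 0.2072 0.    ]
easel sd [array([0.6247, 0.2665, 0.    ]), array([0.5091, 0.2672, 0.    ]), array([0.5064, 0.1408, 0.    ])] 0.1155709176539966 0.12642438449272342 [0.5655 0.2037 0.    ]
easel sc [array([0.5113, 0.1405, 0.006 ]), array([0.6269, 0.1373, 0.006 ]), array([0.6293, 0.2647, 0.006 ])] 0.115643824822179 0.12744510751001004 [0.5703 0.2026 0.006 ]
easel sd [array([0.6202, 0.2706, 0.006 ]), array([0.5055, 0.2712, 0.006 ]), array([0.5029, 0.1458, 0.006 ])] 0.1146899295819475 0.12546066129128863 [0.5615 0.2082 0.006 ]
```

```bash
cat >> h.py <<'E'
def go(P,Rt,n=None):
    """rows (turn deg, shift cm in tool frame at row) to go to pose P,Rt"""
    st=r.get_state(); R0=R.from_quat(st['eef_rot']); rv=np.degrees((R0.inv()*Rt).as_rotvec()); d=R0.inv().apply(np.array(P)-st['tool_pos'])*100
    print('turn',rv.round(2),'shift in start tool axes cm',d.round(2),'in target axes',(Rt.inv().apply(np.array(P)-st['tool_pos'])*100).round(2))
def down(yaw,tilt=0,flip=1):
    # tool y = flip*thickness dir (yaw), tool x down; tilt leans plaque top to -x
    c,s=np.cos(yaw),np.sin(yaw); t=np.array([c,s,0]); z=np.array([0,0,1.])
    pz=z*np.cos(tilt)-t*np.sin(tilt); px=t*np.cos(tilt)+z*np.sin(tilt)
    X=-pz; Y=flip*px; return R.from_matrix(np.column_stack([X,Y,np.cross(X,Y)]))
E
python3 - <<'E'
from h import *
np.set_printoptions(precision=3,suppress=True)
st=r.get_state(); print(R.from_quat(st['eef_rot']).as_matrix())
a=load('scene');b=load('side')
for n,u,v,u2,v2 in [('bottle',182,385,424,210),('vase',404,160,180,400),('tower',319,265,320,275),('pawn',266,237,378,300)]: print(n,atz(a,u,v,0.0),atz(b,u2,v2,0))
for f in(1,-1): go([.525,-.195,.25],down(np.radians(13),0,f))
E
```

```text
[[-0.     0.239 -0.971]
 [ 0.002 -0.971 -0.239]
 [-1.    -0.002  0.   ]]
bottle [ 0.555 -0.443  0.   ] [ 0.547 -0.455  0.   ]
vase [0.608 0.483 0.   ] [0.612 0.474 0.   ]
tower [0.619 0.009 0.   ] [0.62  0.003 0.   ]
pawn [0.448 0.004 0.   ] [ 0.449 -0.002  0.   ]
turn [-89.2   -0.07   0.08] shift in start tool axes cm [ -0.05 -30.99 -46.34] in target axes [ -0.1   45.9  -31.63]
turn [90.8   0.08  0.07] shift in start tool axes cm [ -0.05 -30.99 -46.34] in target axes [ -0.1  -45.9   31.63]
```

Emit:
drive_tool --deltas '[[[0, 0, 0], [0, -2.21, -3.31], 8.8], [[0, 0, 0], [0, -2.21, -3.31], 8.8], [[0, 0, 0], [0, -2.21, -3.31], 8.8], [[0, 0, 0], [0, -2.21, -3.31], 8.8], [[0, 0, 0], [0, -2.21, -3.31], 8.8], [[0, 0, 0], [0, -2.21, -3.31], 8.8], [[0, 0, 0], [0, -2.21, -3.31], 8.8], [[0, 0, 0], [0, -2.21, -3.31], 8.8], [[0, 0, 0], [0, -2.21, -3.31], 8.8], [[0, 0, 0], [0, -2.21, -3.31], 8.8], [[0, 0, 0], [0, -2.21, -3.31], 8.8], [[0, 0, 0], [0, -2.21, -3.31], 8.8]]'

```text
clock: 1.1
tool_pos: [0.4724, -0.2529, 0.2495]
eef_rot: [-0.702, -0.085, 0.702, -0.085]
contact_force: [-0.9, -0.2, -1.3]
opening: 0.999
```

Emit:
drive_tool --deltas '[[[0, 0, 0], [0, -2.21, -3.31], 8.8], [[0, 0, 0], [0, -2.21, -3.31], 8.8], [[-7, 0, 0], [0, 0, 0], 8.8], [[-7, 0, 0], [0, 0, 0], 8.8], [[-7, 0, 0], [0, 0, 0], 8.8], [[-7, 0, 0], [0, 0, 0], 8.8], [[-7, 0, 0], [0, 0, 0], 8.8], [[-7, 0, 0], [0, 0, 0], 8.8], [[-7, 0, 0], [0, 0, 0], 8.8], [[-7, 0, 0], [0, 0, 0], 8.8], [[-7, 0, 0], [0, 0, 0], 8.8], [[-7, 0, 0], [0, 0, 0], 8.8]]'

```text
clock: 2.1
tool_pos: [0.525, -0.196, 0.2494]
eef_rot: [-0.525, -0.474, 0.525, -0.474]
contact_force: [-0.4, -0.5, 0.3]
opening: 0.999
```

Emit:
drive_tool --deltas '[[[-7, 0, 0], [0, 0, 0], 8.8], [[-7, 0, 0], [0, 0, 0], 8.8], [[-5, 0, 0], [0, 0, 0], 8.8], [[0, 0, 0], [0, 0, 0], 8.8], [[0, 0, 0], [0, 0, 0], 8.8]]'

```text
clock: 2.52
tool_pos: [0.525, -0.1961, 0.2494]
eef_rot: [0.442, 0.552, -0.442, 0.552]
contact_force: [-0.4, -0.8, -0.6]
opening: 0.998
```

```bash
python3 - <<'E'
from h import *
s=snap('wrist','w1'); print(s['st']['tool_pos'],s['st']['q']); go([.525,-.195,.25],down(np.radians(13)))
print(s['fov_y'],s['cx'],s['cy'],s['tool_from_camera'].round(3).tolist())
E
```

```text
[ 0.52501789 -0.19609923  0.24936508] [ 0.62368441  0.65407044 -0.5904596   1.75100297  0.45557964  0.87759046
  0.05170211]
turn [-0.36 -0.01  0.03] shift in start tool axes cm [-0.05  0.01 -0.11] in target axes [-0.05  0.01 -0.11]
65.70646984690485 314.9698903414076 239.875140151831 [[0.0, 0.258, -0.966, -0.135], [1.0, -0.001, 0.0, 0.0], [-0.001, -0.966, -0.258, -0.064], [0.0, 0.0, 0.0, 1.0]]
```

View pics/w1.png

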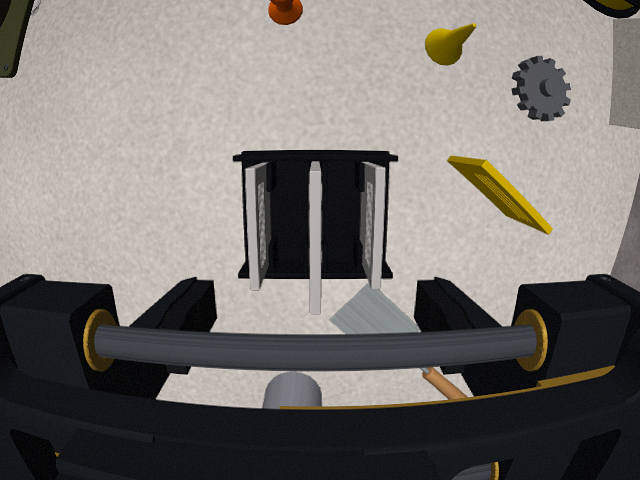

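The wrist view shows the tall plaque's top edge running from (316,163) to (315.5,313), parallel to the jaws' faces and nearly centred between them.

```bash
python3 - <<'E'
from h import *
s=load('w1'); p,q=atz(s,316,163,.147),atz(s,315.5,313,.147); m=(p+q)/2
print(p,q,m,np.linalg.norm(p-q),np.degrees(np.arctan2(*(p-q)[1::-1]))-90)
go([m[0],m[1],.136],down(np.radians(13)))
for u,v in((233,157),(397,157),(240,276),(392,276)): print(atz(s,u,v,.052))
E
```

```text
[ 0.51444209 -0.14546971  0.147     ] [ 0.53701161 -0.24696117  0.147     ] [ 0.52572685 -0.19621544  0.147     ] 0.10397066963431989 12.537341114983604
turn [-0.36 -0.01  0.03] shift in start tool axes cm [11.35  0.06  0.03] in target axes [11.35  0.06  0.03]
[ 0.44127586 -0.16038687  0.052     ]
[ 0.58548596 -0.12790376  0.052     ]
[ 0.46760618 -0.27074677  0.052     ]
[ 0.61094463 -0.23843663  0.052     ]
```

Emit:
drive_tool --deltas '[[[0, 0, 0], [2.5, 0.06, 0], 8.8], [[0, 0, 0], [2.5, 0, 0], 8.8], [[0, 0, 0], [2.5, 0, 0], 8.8], [[0, 0, 0], [2, 0, 0], 8.8], [[0, 0, 0], [1.5, 0, 0], 8.8], [[0, 0, 0], [0.5, 0, 0], 8.8], [[0, 0, 0], [0, 0, 0], 3], [[0, 0, 0], [0, 0, 0], 3], [[0, 0, 0], [0, 0, 0], 3], [[0, 0, 0], [0, 0, 0], 3], [[0, 0, 0], [0, 0, 0], 3]]' --force 20

```text
clock: 3.48
tool_pos: [0.5264, -0.1961, 0.1357]
eef_rot: [0.441, 0.552, -0.441, 0.553]
contact_force: [0.9, -0.2, -0.4]
opening: 0.647
```

Emit:
drive_tool --deltas '[[[0, 0, 0], [0, 0, 0], 0], [[0, 0, 0], [0, 0, 0], 0], [[0, 0, 0], [0, 0, 0], 0], [[0, 0, 0], [0, 0, 0], 0], [[0, 0, 0], [0, 0, 0], 0], [[0, 0, 0], [0, 0, 0], 0], [[0, 0, 0], [0, 0, 0], 0], [[0, 0, 0], [0, 0, 0], 0]]'

```text
clock: 4.15
tool_pos: [0.5257, -0.1959, 0.1347]
eef_rot: [0.441, 0.553, -0.441, 0.553]
contact_force: [-0.4, 1.0, 1.3]
opening: 0.09
```

Emit:
drive_tool --deltas '[[[0, 0, 0], [-0.5, 0, 0], 0], [[0, 0, 0], [-1, 0, 0], 0], [[0, 0, 0], [-1, 0, 0], 0], [[0, 0, 0], [-1, 0, 0], 0], [[0, 0, 0], [-1, 0, 0], 0], [[0, 0, 0], [-1.5, 0, 0], 0], [[0, 0, 0], [-1.5, 0, 0], 0], [[0, 0, 0], [-2, 0, 0], 0], [[0, 0, 0], [-2, 0, 0], 0], [[0, 0, 0], [-1.5, 0, 0], 0], [[0, 0, 0], [-0.5, 0, 0], 0], [[0, 0, 0], [0, 0, 0], 0]]'

```text
clock: 5.15
tool_pos: [0.5267, -0.1959, 0.2716]
eef_rot: [0.442, 0.551, -0.441, 0.554]
contact_force: [-0.5, 0.5, -2.2]
opening: 0.088
```

```bash
python3 - <<'E'
from h import *
snap('wrist','w2'); s=snap('side','s2')
w=load('w2')['color'];c=s['color'][120:270,300:500]
o=np.hstack([cv2.resize(w,(400,300)),cv2.resize(c,(400,300))]); cv2.imwrite('pics/lift.png',o[:,:,::-1])
print(s['st']['tool_pos'],s['st']['contact_force'],s['st']['opening'])
m=np.array([.526,-.196]); seat=np.array([.5825,.205,.038]); yaw=np.radians(-1.2)
Rt=down(yaw,0.0); go([.56,.205,.27],Rt)
E
```

```text
[ 0.52589819 -0.19595534  0.27028595] [-0.66101793  0.71959755 -1.26132527] 0.09030320033328373
turn [1.4e+01 1.0e-02 4.0e-02] shift in start tool axes cm [ -0.07  12.25 -38.33] in target axes [ -0.06   2.62 -40.16]
```

View pics/lift.png

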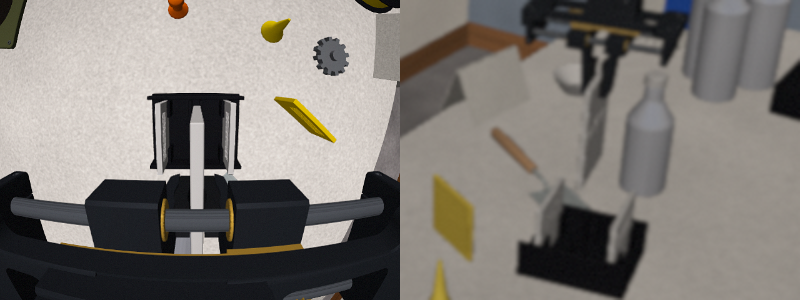

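The plaque is held upright and clear of the rack, and both short plaques are still in place. I'll move partway to the easel and look at it from there.

Emit:
drive_tool --deltas '[[[4, 0, 0], [0, 0, -1], 0], [[5, 0, 0], [0, 0.1, -2], 0], [[5, 0, 0], [0, 0.4, -3], 0], [[0, 0, 0], [0, 0.4, -3], 0], [[0, 0, 0], [0, 0.4, -3.2], 0], [[0, 0, 0], [0, 0.4, -3.2], 0], [[0, 0, 0], [0, 0.4, -3.2], 0], [[0, 0, 0], [0, 0.4, -3], 0], [[0, 0, 0], [0, 0.4, -2.5], 0], [[0, 0, 0], [0, 0.2, -1.5], 0], [[0, 0, 0], [0, 0, -0.8], 0], [[0, 0, 0], [0, 0, 0], 0]]'

```text
clock: 6.25
tool_pos: [0.5531, 0.0695, 0.2688]
eef_rot: [-0.504, -0.496, 0.505, -0.495]
contact_force: [0.3, -0.7, -2.2]
opening: 0.092
```

Emit:
drive_tool --deltas '[[[0, 0, 0], [0, 0, 0], 0], [[0, 0, 0], [0, 0, 0], 0], [[0, 0, 0], [0, 0, 0], 0]]'

```text
clock: 6.5
tool_pos: [0.5537, 0.0654, 0.2694]
eef_rot: [-0.505, -0.494, 0.506, -0.494]
contact_force: [-0.1, -0.5, -1.3]
opening: 0.086
```

```bash
python3 - <<'E'
from h import *
s=snap('wrist','w3'); print(s['st']['tool_pos'],s['st']['q'].round(2) if hasattr(s['st']['q'],'round') else s['st']['q'])
c=s['color'][0:330,130:570]
c=np.clip(c.astype(float)**.6*255**.4,0,255).astype(np.uint8)
cv2.imwrite('pics/w3c.png',cv2.resize(c,(800,600),interpolation=cv2.INTER_CUBIC)[:,:,::-1])
E
```

```text
[0.55372891 0.06536518 0.26936656] [ 0.11  0.61 -0.52  1.74  0.37  0.89 -0.59]
```

View pics/w3c.png

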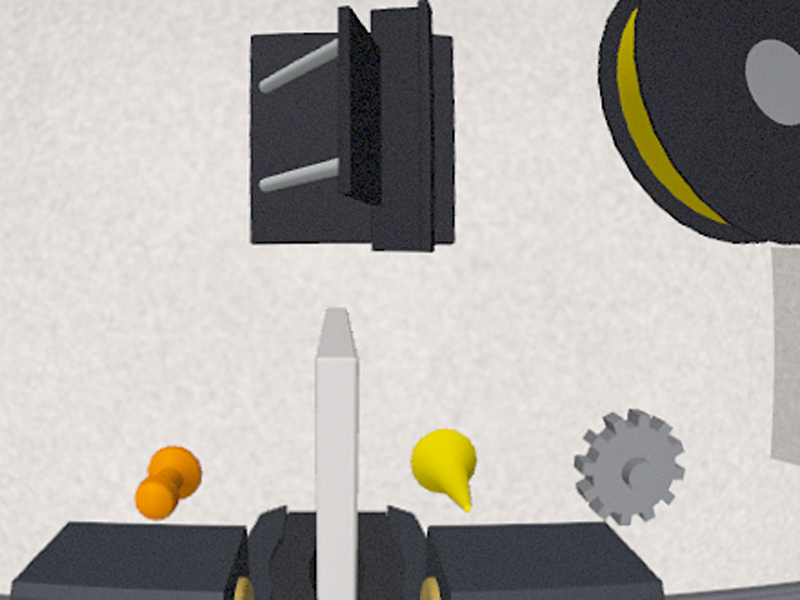

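```bash
python3 - <<'E'
from h import *
from scipy.optimize import least_squares
np.set_printoptions(precision=4,suppress=True)
s=load('w3'); k=440/800
obs=[((251,243),(-60,-70,3)),((454,243),(60,-70,3)),((251,36),(-60,70,3)),((454,36),(60,70,3)),((432,250),(29.9,-70,52)),((351,193),(-12.6,-45,102.8)),((351,9),(-12.6,45,102.8))]
px=lambda o:np.array([130+o[0]*k,o[1]*k])
def W(p,m): c,t=np.cos(p[2]),np.sin(p[2]); m=np.array(m)/1000; return [p[0]+c*m[0]-t*m[1],p[1]+t*m[0]+c*m[1],m[2]]
f=lambda p:np.concatenate([proj(s,W(p,m))-px(o) for o,m in obs])
q=least_squares(f,[.566,.205,0],loss='soft_l1').x; print('easel',q,np.degrees(q[2])); print(f(q).reshape(-1,2)/k)
print('seat',W(q,(16,0,38)))
z=s['st']['tool_pos'][2]
print('bottom far',atz(s,*px((336.5,308)),z-.1227),'top far',atz(s,*px((336.5,357)),z+.0123))
M=R.from_quat(s['st']['eef_rot']).as_matrix(); print(M, s['st']['tool_pos'])
E
```

```text
easel [0.5722 0.2037 0.0315] 1.8020066183379677
[[ 15.5102  15.2056]
 [ 14.9768   6.0434]
 [  3.4756  -3.0053]
 [  1.0903 -10.6227]
 [ -1.7588  -0.76  ]
 [ -3.7549   2.58  ]
 [-14.8564  -2.6855]]
seat [np.float64(0.5882417819669096), np.float64(0.20419720333184388), np.float64(0.038)]
bottom far [0.5553 0.1114 0.1467] top far [0.5554 0.1122 0.2817]
[[-0.0008  0.9997 -0.0236]
 [-0.0014 -0.0237 -0.9997]
 [-1.     -0.0007  0.0014]] [0.5537 0.0654 0.2694]
```

```bash
python3 - <<'E'
from h import *
from scipy.optimize import least_squares
np.set_printoptions(precision=4,suppress=True)
s=load('w3'); k=440/800
px=lambda o:np.array([130+o[0]*k,o[1]*k])
def W(p,m): c,t=np.cos(p[2]),np.sin(p[2]); m=np.array(m)/1000; return [p[0]+c*m[0]-t*m[1],p[1]+t*m[0]+c*m[1],m[2]]
def f(p):
    x0,x1,b=p[3:]*1000
    obs=[((251,243),(x0,-b,4)),((454,243),(x1,-b,4)),((251,36),(x0,b,4)),((454,36),(x1,b,4)),((432,250),(29.9,-70,52)),((351,193),(-12.6,-45,102.8)),((343,8),(-12.6,45,102.8))]
    return np.concatenate([proj(s,W(p,m))-px(o) for o,m in obs])
sol=least_squares(f,[.566,.205,0,-.06,.06,.065],loss='soft_l1'); q=sol.x; print('easel',q,np.degrees(q[2])); print(f(q).reshape(-1,2)/k)
print('seat',W(q,(16,0,38)))
# direct: lip and back features at known heights
for o,z in [((432,250),.052),((428,250),.0505),((351,193),.1028),((338,190),.1),((343,8),.1028),((372,248),.035),((251,243),0.),((454,243),0.),((251,36),0.),((454,36),0.)]: print(o,z,atz(s,*px(o),z))
E
```

```text
easel [ 0.5756  0.2042 -0.0134 -0.0687  0.0514  0.0643] -0.768813993425447
[[ 0.6011  0.663 ]
 [ 1.5509 -0.2191]
 [-0.5661  0.2724]
 [-1.5894  0.2315]
 [-1.3708  0.8518]
 [-0.8508  0.1451]
 [ 5.0029 -4.0347]]
seat [np.float64(0.5915701238916768), np.float64(0.2040044755413661), np.float64(0.038)]
(432, 250) 0.052 [0.6053 0.1343 0.052 ]
(428, 250) 0.0505 [0.6034 0.1343 0.0505]
(351, 193) 0.1028 [0.5627 0.1595 0.1028]
(338, 190) 0.1 [0.5571 0.1612 0.1   ]
(343, 8) 0.1028 [0.5613 0.2473 0.1028]
(372, 248) 0.035 [0.575  0.1357 0.035 ]
(251, 243) 0.0 [0.5052 0.1414 0.    ]
(454, 243) 0.0 [0.6259 0.1392 0.    ]
(251, 36) 0.0 [0.5076 0.271  0.    ]
(454, 36) 0.0 [0.6296 0.2694 0.    ]
```

```bash
cat >> h.py <<'E'
seat=np.array([.5915,.2055,.038]); RT=down(-.0134,.26)
def tgt(h,fwd=0): 
    M=RT.as_matrix(); return seat-M[:,0]*(.1227+h)+M[:,1]*fwd
E
python3 - <<'E'
from h import *
a=load('scene'); print(atz(a,295+230/4,165+45/4,.103)); b=load('side'); print(atz(b,240+240/4,282+18/4,.1))
print(tgt(.12)); go(tgt(.12),RT)
E
```

```text
[0.56638033 0.2450779  0.103     ]
[0.55780257 0.16226536 0.1       ]
[0.52911215 0.20633605 0.27254285]
turn [-0.56  0.14 14.92] shift in start tool axes cm [ -0.32  -2.8  -14.01] in target axes [ -0.97  -2.49 -14.04]
```

Scene, side and wrist views all place the easel's back where I expect it, giving a seat x of about 0.592. Next I move above the ledge and tilt the plaque.

Emit:
drive_tool --deltas '[[[0, 0, 0], [0, -0.2, -1], 0], [[0, 0, 0], [-0.1, -0.5, -2.5], 0], [[0, 0, 0], [-0.1, -0.6, -3], 0], [[0, 0, 0], [-0.1, -0.6, -3], 0], [[0, 0, 0], [0, -0.5, -2.5], 0], [[0, 0, 0], [0, -0.4, -2], 0], [[0, 0, 3], [0, 0, 0], 0], [[0, 0, 4], [0, 0, 0], 0], [[-0.5, 0, 4], [0, 0, 0], 0], [[0, 0, 3], [0, 0, 0], 0], [[0, 0, 0.9], [0, 0, 0], 0], [[0, 0, 0], [0, 0, 0], 0]]'

```text
clock: 7.55
tool_pos: [0.5276, 0.2085, 0.2728]
eef_rot: [0.562, 0.428, -0.435, 0.559]
contact_force: [-0.0, -0.3, -0.5]
opening: 0.089
```

Emit:
drive_tool --deltas '[[[0, 0, 0], [0, 0, 0], 0], [[0, 0, 0], [0, 0, 0], 0], [[0, 0, 0], [0, 0, 0], 0]]'

```text
clock: 7.8
tool_pos: [0.5297, 0.2079, 0.2727]
eef_rot: [0.563, 0.427, -0.435, 0.558]
contact_force: [-0.1, 0.2, -2.2]
opening: 0.09
```

```bash
python3 - <<'E'
from h import *
go(tgt(.12),RT);go(tgt(.02),RT); print(r.get_state()['tool_pos'])
E
```

```text
turn [-0.    0.05  0.  ] shift in start tool axes cm [ 0.   -0.05  0.16] in target axes [ 0.   -0.05  0.16]
turn [-0.    0.05  0.  ] shift in start tool axes cm [10.   -0.05  0.15] in target axes [10.   -0.05  0.16]
[0.52965066 0.20789134 0.27269453]
```

Emit:
drive_tool --deltas '[[[0, 0, 0], [0.7, -0.05, 0.1], 0], [[0, 0, 0], [1.3, 0, 0], 0], [[0, 0, 0], [1.5, 0, 0], 0], [[0, 0, 0], [1.5, 0, 0], 0], [[0, 0, 0], [1.5, 0, 0], 0], [[0, 0, 0], [1.5, 0, 0], 0], [[0, 0, 0], [1.3, 0, 0], 0], [[0, 0, 0], [0.7, 0, 0], 0], [[0, 0, 0], [0, 0, 0], 0], [[0, 0, 0], [0, 0, 0], 0]]'

```text
clock: 8.63
tool_pos: [0.5541, 0.2064, 0.1756]
eef_rot: [0.563, 0.427, -0.435, 0.558]
contact_force: [0.9, -0.1, -0.6]
opening: 0.088
```

```bash
python3 - <<'E'
from h import *
print(r.get_state()['tool_pos'],r.get_state()['contact_force']); go(tgt(0),RT)
a=snap('scene','a4')['color'][150:240,285:405];b=snap('side','b4')['color'][240:360,220:340];w=snap('wrist','w4')['color']
f=lambda x:np.clip(x.astype(float)**.6*255**.4,0,255).astype(np.uint8)
o=np.hstack([cv2.resize(f(a),(400,300),interpolation=2),cv2.resize(f(b),(300,300),interpolation=2)])
w=cv2.resize(f(w[0:330,130:530]),(364,300)); w=np.hstack([w,np.zeros((300,700-364,3),np.uint8)])
cv2.imwrite('pics/c4.png',np.vstack([o,w])[:,:,::-1])
E
```

```text
[0.55407223 0.20642589 0.17556485] [ 0.85745988 -0.05197241 -0.60274484]
turn [0.07 0.08 0.03] shift in start tool axes cm [1.99 0.08 0.04] in target axes [1.99 0.08 0.04]
```

View pics/c4.png

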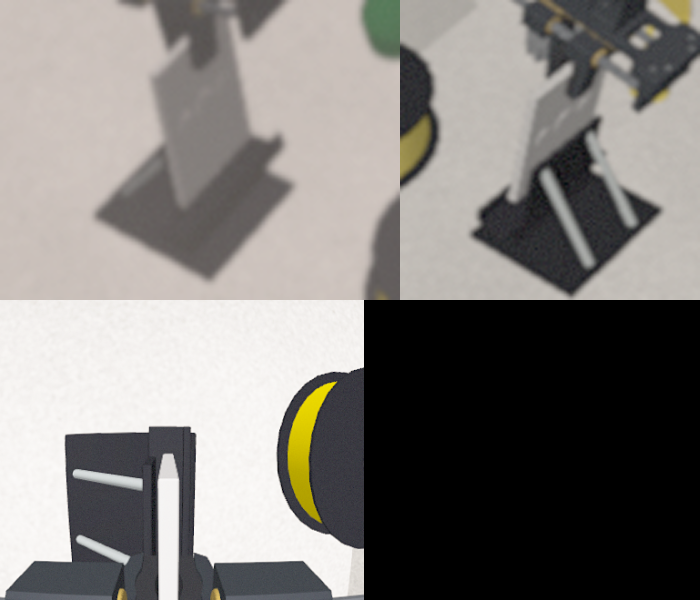

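The plaque stands midway between back and lip and is parallel to the back. I'll lower it gently.

Emit:
drive_tool --deltas '[[[0, 0, 0], [0.4, 0.04, 0], 0], [[0, 0, 0], [0.4, 0.03, 0], 0], [[0, 0, 0], [0.3, 0, 0], 0], [[0, 0, 0], [0.2, 0, 0], 0], [[0, 0, 0], [0.2, 0, 0], 0], [[0, 0, 0], [0.1, 0, 0], 0], [[0, 0, 0], [0.1, 0, 0], 0], [[0, 0, 0], [0, 0, 0], 0], [[0, 0, 0], [0, 0, 0], 0]]'

```text
clock: 9.53
tool_pos: [0.5591, 0.2065, 0.1597]
eef_rot: [0.563, 0.427, -0.435, 0.558]
contact_force: [0.3, 1.1, -0.9]
opening: 0.09
```

Emit:
drive_tool --deltas '[[[0, 0, 0], [0.1, 0, 0], 0], [[0, 0, 0], [0.1, 0, 0], 0], [[0, 0, 0], [0, 0, 0], 0], [[0, 0, 0], [0, 0, 0], 0]]'

```text
clock: 9.87
tool_pos: [0.5596, 0.2064, 0.1577]
eef_rot: [0.563, 0.427, -0.435, 0.558]
contact_force: [0.4, 0.6, -1.7]
opening: 0.09
```

Emit:
drive_tool --deltas '[[[0, 0, 0], [0.1, 0, 0], 0], [[0, 0, 0], [0.1, 0, 0], 0], [[0, 0, 0], [0, 0, 0], 0], [[0, 0, 0], [0, 0, 0], 0]]'

```text
clock: 10.2
tool_pos: [0.5602, 0.2066, 0.1564]
eef_rot: [0.563, 0.427, -0.434, 0.558]
contact_force: [-2.4, -1.0, 4.8]
opening: 0.089
```

Emit:
drive_tool --deltas '[[[0, 0, 0], [0.1, 0, 0], 0], [[0, 0, 0], [0, 0, 0], 0], [[0, 0, 0], [0, 0, 0], 0]]'

```text
clock: 10.45
tool_pos: [0.5605, 0.2066, 0.1564]
eef_rot: [0.563, 0.427, -0.434, 0.559]
contact_force: [-5.5, -1.8, 14.6]
opening: 0.086
```

Emit:
drive_tool --deltas '[[[0, 0, 0], [-0.15, 0, 0], 0], [[0, 0, 0], [0, -0.2, 0], 0], [[0, 0, 0], [0, -0.2, 0], 0], [[0, 0, 0], [0, -0.1, 0], 0], [[0, 0, 0], [0, 0, 0], 0], [[0, 0, 0], [0, 0, 0], 0]]'

```text
clock: 10.95
tool_pos: [0.5556, 0.2066, 0.1552]
eef_rot: [0.563, 0.427, -0.434, 0.558]
contact_force: [0.6, 0.6, 3.0]
opening: 0.092
```

Emit:
drive_tool --deltas '[[[0, 0, 0], [0, 0, 0], 1.2], [[0, 0, 0], [0, 0, 0], 1.6], [[0, 0, 0], [0, 0, 0], 2], [[0, 0, 0], [0, 0, 0], 2.5], [[0, 0, 0], [0, 0, 0], 3], [[0, 0, 0], [0, 0, 0], 4], [[0, 0, 0], [0, 0, 0], 5], [[0, 0, 0], [0, 0, 0], 6], [[0, 0, 0], [0, 0, 0], 6], [[0, 0, 0], [0, 0, 0], 6], [[0, 0, 0], [0, 0, 0], 6]]'

```text
clock: 11.87
tool_pos: [0.5552, 0.2065, 0.155]
eef_rot: [0.563, 0.427, -0.435, 0.558]
contact_force: [0.3, -0.2, 0.4]
opening: 0.681
```

```bash
python3 - <<'E'
from h import *
st=r.get_state();print(st['tool_pos'],st['contact_force'],st['opening'])
a=snap('scene','a5')['color'][150:240,285:405];b=snap('side','b5')['color'][240:360,220:340];w=snap('wrist','w5')['color']
f=lambda x:np.clip(x.astype(float)**.6*255**.4,0,255).astype(np.uint8)
o=np.hstack([cv2.resize(f(a),(400,300),interpolation=2),cv2.resize(f(b),(300,300),interpolation=2)])
w=cv2.resize(f(w[0:330,130:530]),(364,300)); w=np.hstack([w,np.zeros((300,700-364,3),np.uint8)])
cv2.imwrite('pics/c5.png',np.vstack([o,w])[:,:,::-1])
E
```

```text
[0.55517586 0.20649967 0.15503324] [ 0.31946993 -0.15144033  0.39804068] 0.6809757333203927
```

View pics/c5.png

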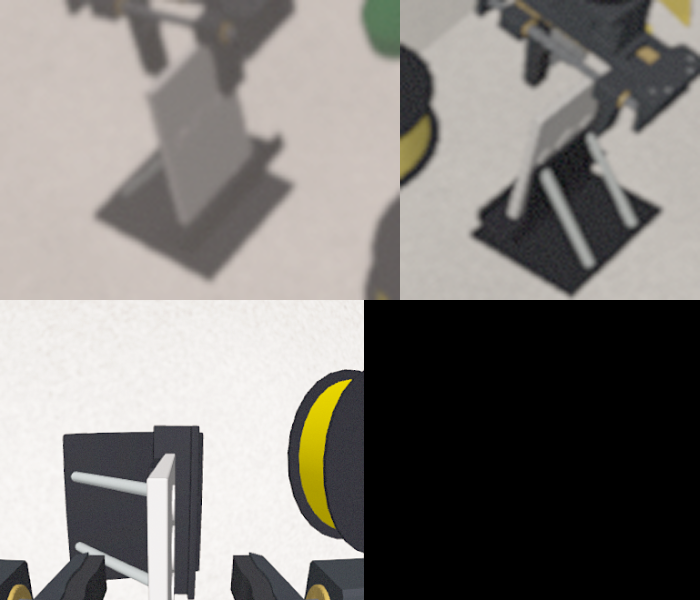

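The plaque is released and leaning on the back, with gaps to both fingers. I'll back straight off.

Emit:
drive_tool --deltas '[[[0, 0, 0], [-0.5, 0, 0], 6], [[0, 0, 0], [-1, 0, 0], 6], [[0, 0, 0], [-1.5, 0, 0], 6], [[0, 0, 0], [-2, 0, 0], 6], [[0, 0, 0], [-2, 0, 0], 6], [[0, 0, 0], [-2, 0, 0], 6], [[0, 0, 0], [-1.5, 0, 0], 6], [[0, 0, 0], [-0.5, 0, 0], 6], [[0, 0, 0], [0, 0, 0], 6], [[0, 0, 0], [0, 0, 0], 6], [[0, 0, 0], [0, 0, 0], 6]]'

```text
clock: 12.93
tool_pos: [0.5266, 0.2065, 0.2605]
eef_rot: [0.562, 0.427, -0.435, 0.558]
contact_force: [0.0, -0.3, 0.2]
opening: 0.684
```

```bash
python3 - <<'E'
from h import *
st=r.get_state();print(st['tool_pos'],st['contact_force'],st['opening'])
a=snap('scene','a6')['color'];w=snap('wrist','w6')['color'];b=snap('side','b6')['color']
f=lambda x:np.clip(x.astype(float)**.6*255**.4,0,255).astype(np.uint8)
w=cv2.resize(f(w[0:400,170:470]),(450,600)); b=np.vstack([cv2.resize(f(a[150:340,190:410]),(345,298)),cv2.resize(f(b[190:360,230:430]),(345,302))])
cv2.imwrite('pics/c6.png',np.hstack([w,b])[:,:,::-1])
E
```

```text
[0.52659822 0.20649361 0.26052354] [ 0.01836736 -0.34597719  0.24921711] 0.6844527571276737
```

View pics/c6.png

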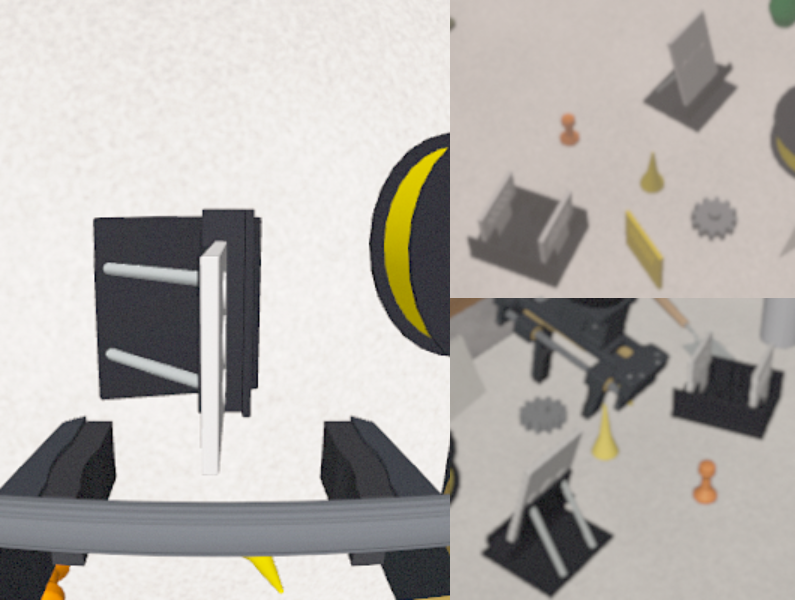

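```bash
python3 - <<'E'
from h import *
s=load('w6'); P=lambda u,v,z: atz(s,170+u/1.5,v/1.5,z)
p,q=P(211.5,256,.167),P(210,473,.167); m=(p+q)/2; print('top',p,q,m,m-seat,np.linalg.norm(p-q))
b=P(221,243,.037); print('bottom far corner',b,b-seat)
r.finish_job()
E
```

```text
top [0.54978682 0.25341543 0.167     ] [0.54774928 0.15530163 0.167     ] [0.54876805 0.20435853 0.167     ] [-0.04273195 -0.00114147  0.129     ] 0.0981349501706758
bottom far corner [0.58906782 0.25109003 0.037     ] [-0.00243218  0.04559003 -0.001     ]
the job is handed in; nothing more can be done
```

The tall plaque is on the easel, and I handed the job in about 13 s in. I drew it straight up out of the middle slot, carried it over tilted 0.26 rad, and lowered it until the wrist force rose to about 15 N. Then I eased it back, let go and backed the arm off.

**Plaque:** the last wrist picture puts its top edge 43 mm behind the seat and about 1 mm off centre along the ledge. The visible corner of its lower edge is about 2 mm behind the seat. It leans back about 0.3 rad by those numbers, and its width is within about 0.03 rad of the ledge. It was standing by itself with the gripper clear of it.

**Other exhibits:** both short plaques are still in their slots. The pawn, tower and gear look undisturbed in the last pictures. I did not re-measure the vase, bottle or scraper, but the arm did not come near them.

**Disagreement:** the centre of the easel's base put the seat about 9 mm nearer the robot than its lip and back did. I used the lip and back, which agreed with each other. First ledge contact came at the height they predicted, though that does not test the 9 mm itself.

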